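# Lay out cleaned condenser parts on the stage plate

## Robot

A 7-joint arm with a two-finger parallel gripper is mounted at the origin on the work surface. World frame = base frame: x ahead of the robot, y to its left, z up, the work surface at z = 0. Lengths are in m, angles in rad, forces in N, time in s.
With the tool pointing down it reaches from about 0.4 to 0.85 m from the base axis. Payload 4.5 kg.
Tool frame: the origin (TCP) lies on the centre line of the jaws, within the pads' length; the fingertips stand 8 mm ahead of it and the grasp point (between the pads) lies 11 mm behind it; z points along the fingers, x is the direction in which the jaws open and shut, and the axes are right-handed (so a half turn about z gives the same grasp; the last joint's range is limited). The gripper opens to 88 mm and grips with 3 to 60 N. Pads are 18 mm wide; open, the fingers measure 123 mm over their backs; the gripper's body (75 mm by 187 mm) begins 45 mm behind the grasp point.
Start: joints at [1.149, 0.689, -0.195, 1.565, 0.157, 0.902, -0.215], TCP at [0.275, -0.561, 0.247] pointing down, gripper open.
Joint ranges: [-3.01, 3.01], [-0.46, 2.08], [-1.47, 1.51], [0.13, 2.56], [-1, 4.14], [0.04, 2.09], [-2.66, 2.66]. Speed limits (rad/s): [2.57, 2.57, 3.14, 3.14, 3.14, 3.14, 3.14].

## Interface

Orientations are given as a unit quaternion [x, y, z, w].
In Python, from plant import r gives the robot as it stands.
- The arm moves only by the shell command python3 -m pendant 'ROWS' [FORCE]. ROWS is JSON, a list of rows, each a list of 3 entries, a list of its own where there are three numbers: the turn, a rotation vector about the tool's x, y, z in rad, then the shift along the tool's x, y, z in m, then the opening, from 0 (shut) to 1 (fully open). In form: [[[wx, wy, wz], [tx, ty, tz], claw], ...]. A call has 1 to 10 rows; each row is the pose to reach, as a shift and turn from the pose commanded when the call began, along the tool's axes at that moment; what a row does not reach only later rows make up. A row lasts 1/10 s, in which the tool goes at most 50 mm and 8.59 degrees, less where a joint would pass 70% of its speed; a pose out of reach is approached as far as the arm can. A call with a gripper value outside its range is refused whole. The fingers move at their own pace and stop on an object; FORCE is the grip in N (left out, the last holds). Time passes only in rows, so rows that repeat a pose let the fingers close. It gives the time, the measured TCP pose, the force and the opening at its end, in the units of the state.
- r.get_state(): the state, without advancing time (a new reading comes with each control period).
- r.snapshot(name): name is "scene" or "top"; returns a dict with "image" (384x512x3 uint8, red, green, blue), "mtx" (3x3 intrinsics, pixels), "R" (3x3) and "t" (3): a world point X has camera coordinates R X + t. Camera axes: x right, y down, z forward; pixel columns grow to the right and rows downward; lengths in m; the calibration is good to about 2 mm. A picture is of the moment at which its call begins. There is no depth.
- r.finish_job(): hands the job in, once; it reports no verdict.
The state is a dict: "clock": time; "q": joint angles; "qd": joint speeds; "joint_torque": joint torques, N m; "tool_pos": TCP position; "eef_rot": TCP orientation; "contact_force": force on the tool from outside, world axes, zero at the start; "moment": the same for the moment, N m; "opening": opening from 0.0 (shut) to 1.0 (fully open).
Only numpy, scipy, OpenCV 4.12 (cv2) and the standard library are available. Lean on these libraries where they do the work, as an engineer would, in place of code of your own. Each camera call takes 0.05 s, during which the arm holds its last target. There are 200 camera calls.

## Task

Lay out the cleaned condenser parts on the black stage plate, ready for assembly: stand the tall barrel centred on the square steel pad and the black collar centred on the round steel pad, set the thick brass lens cell upright midway between the two pads, on the white cross, and lay the flat filter disc centred on top of the collar. Leave the little cardboard box, the flask and the bottle where they are.

Things in the scene. Friction and masses are not known exactly. Their poses are not given: they have to be found in the camera images.
- barrel_center (a point): Tall lens barrel, loose, standing upright: an aluminium cylinder 36 mm in diameter up to 45 mm high, then 31 mm in diameter to the top, 60 mm high in all, with a small round glass lens in its top. The point is its centre, 30 mm above its underside; z is its axis, up.
- collar_center (a point): Collar, loose: a plain black ring 56 mm in outer diameter and 24 mm high with a 30 mm hole right through. The point is its centre, in the hole, 12 mm above its underside; z is its axis, up.
- cell_center (a point): Thick lens cell, loose: a short brass cylinder 44 mm in diameter and 26 mm high with a broad, slightly domed glass lens in its top. The point is its centre, 13 mm above its underside; z is its axis, up.
- filter_center (a point): Flat filter, loose: a solid disc 50 mm in diameter and 12 mm thick, an aluminium rim round a dark grey pane. The point is its centre, 6 mm above its underside; z is its axis, up.
- plate_mid (a point): Black stage plate, fixed, 250 mm long, 100 mm wide and 8 mm thick, lying on the bench. The point is the middle of its top face, 8 mm above the bench, where a white cross is engraved; x runs along its length, y across it. The two steel pads lie on it, their centres 85 mm either side of this point along x; which pad is at which end varies.
- square_pad_top (a point): Square steel pad, 64 x 64 x 3 mm, fixed on one end of the black plate. The point is the centre of its top face, 11 mm above the bench; x and y are parallel to the plate's.
- round_pad_top (a point): Round steel pad, 64 mm in diameter and 3 mm thick, fixed on the other end of the black plate. The point is the centre of its top face, 11 mm above the bench.
- carton_center (a point): Small square closed cardboard box, 36 x 36 mm and 22 mm high, loose, standing among the parts on a thin grey drying mat (210 x 210 mm, 2 mm thick); not part of the job. The four parts stand on this mat too at the start, one of the five in the middle and one near each corner, in any order, at least 77 mm from one another centre to centre. The point is the box's centre, 11 mm above its underside.
- flask_center (a point): Clear plastic culture flask with a blue cap, loose, lying flat on the bench: 98 mm long, 46 mm wide, 26 mm high; not part of the job. The point is near its middle, 13 mm above its underside; x runs along it to the cap, which ends 52 mm away.
- bottle_center (a point): Small amber glass bottle with a white cap, loose, upright on the bench: 36 mm in diameter, 70 mm high; not part of the job. The point is its centre, 35 mm above its underside.

How it is judged:
By the outcome, as a careful person would: the job done as asked, in the order asked, and still so for the second after the job is handed in, with the robot touching nothing.
It also fails if it takes over 118 s, if anything falls off the work surface, if the arm or the gripper's body presses on something with over 40 N, if the wrist force passes 120 N, or if a joint passes its speed limit or range.

## Working session

There is one attempt and no reset: what is moved stays moved. The work goes in short steps, Python scripts to look and compute and a shell command to move; the robot and the scene stay as the last step left them, time stands still between calls to the robot, and variables do not carry over. Pictures are saved under pics/ and viewed, about 12 in all and at most 16, crops included, and the job is handed in when it is done.

```bash
ls; mkdir -p pics; python3 - <<'E'
from plant import r
import cv2
for n in("scene","top"):
    s=r.snapshot(n); cv2.imwrite(f"pics/{n}0.png",s["image"][:,:,::-1]); print(n,s["mtx"].round(1).tolist(),s["R"].round(4).tolist(),s["t"].round(4).tolist())
st=r.get_state(); print(st)
E
```

```text
pics
scene [[461.8, 0.0, 252.5], [0.0, 461.8, 197.6], [0.0, 0.0, 1.0]] [[0.6748, 0.7379, 0.0078], [0.5055, -0.4545, -0.7334], [-0.5377, 0.4989, -0.6797]] [-0.3936, -0.2162, 1.3023]
top [[392.9, 0.0, 261.2], [0.0, 392.9, 190.1], [0.0, 0.0, 1.0]] [[0.0147, -0.9989, -0.0435], [-0.9956, -0.0106, -0.0928], [0.0923, 0.0446, -0.9947]] [0.0214, 0.5615, 0.9023]
{'clock': 0.1, 'q': array([ 1.1488198 ,  0.6898859 , -0.19451995,  1.56624566,  0.15731796,
        0.90247128, -0.21511875]), 'qd': array([-0.0006154 , -0.00244723,  0.00038529, -0.00485734, -0.00071691,
        0.00094516,  0.00073053]), 'joint_torque': array([-3.19826904e-03, -5.28501177e+01, -1.27159953e+00, -1.53836596e+01,
       -5.25943469e-02,  1.94116823e-03,  4.53813107e-05]), 'tool_pos': array([ 0.27481745, -0.5607274 ,  0.24599758]), 'eef_rot': array([ 8.48593243e-01, -5.29045228e-01, -7.18557318e-04, -3.71414779e-04]), 'contact_force': array([ 0.11225152,  0.83650396, -0.46750327]), 'moment': array([-0.01725333, -0.03064675,  0.00397507]), 'opening': 1.0000663307586393}
```

View pics/scene0.png

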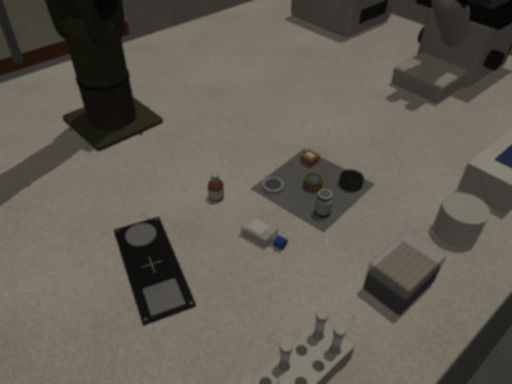

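View pics/top0.png

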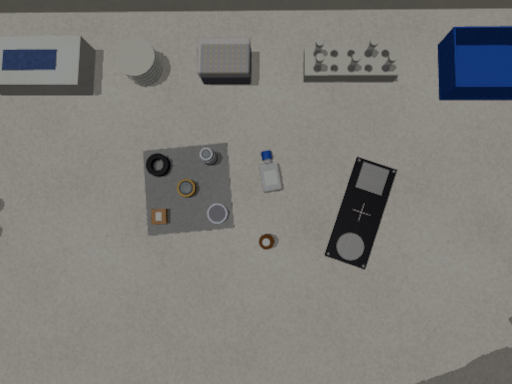

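The top view shows the collar at (158,165), barrel (207,155), brass cell (186,188), carton (160,216) and filter (218,213). The plate's cross is at (361,212), with the square pad at (373,179) and the round pad at (350,247). Next I'll zoom in.

```bash
python3 - <<'E'
import cv2,numpy as np
a=cv2.imread("pics/top0.png")
m=cv2.resize(a[138:240,138:288],None,fx=5,fy=5,interpolation=cv2.INTER_CUBIC)
cv2.imwrite("pics/matc.png",np.clip(m*1.6,0,255).astype(np.uint8))
m=cv2.resize(a[150:275,318:408],None,fx=4.5,fy=4.5,interpolation=cv2.INTER_CUBIC)
cv2.imwrite("pics/platec.png",np.clip(m*1.6,0,255).astype(np.uint8))
E
```

```text
(no output)
```

View pics/matc.png

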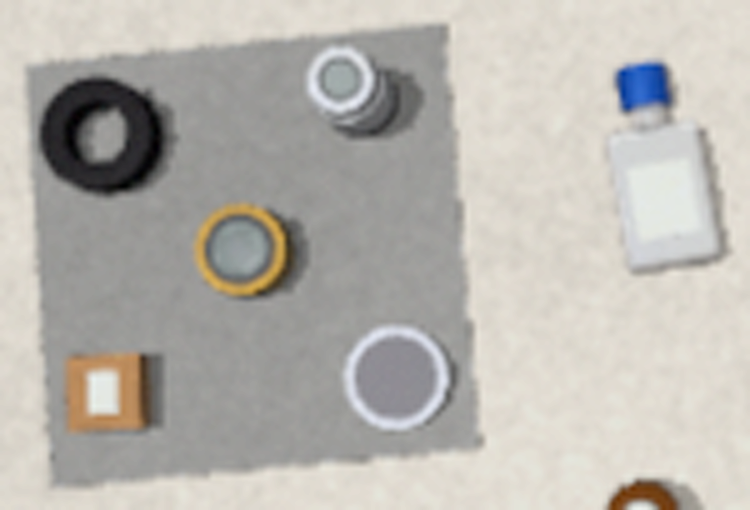

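View pics/platec.png

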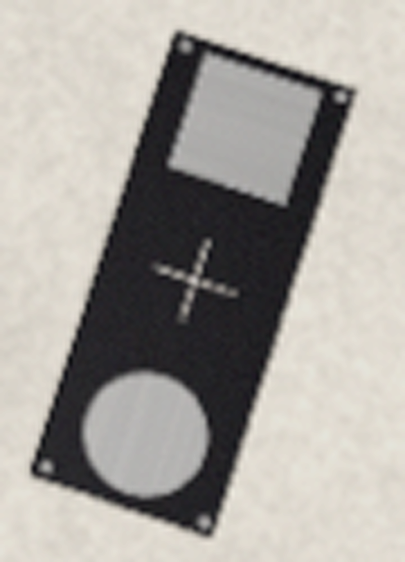

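```bash
cat > h.py <<'E'
import numpy as np,cv2
from scipy.spatial.transform import Rotation as Rn
from scipy.optimize import least_squares
from plant import r
def proj(s,X): 
    c=np.atleast_2d(X)@s["R"].T+s["t"]; p=c@s["mtx"].T; return p[:,:2]/p[:,2:]
def unproj(s,uv,z):
    d=s["R"].T@np.linalg.solve(s["mtx"],[uv[0],uv[1],1.]); c=-s["R"].T@s["t"]; return c+d*(z-c[2])/d[2]
A=np.linspace(0,2*np.pi,181)
def ring(x,y,z,rad): return np.c_[x+rad*np.cos(A),y+rad*np.sin(A),0*A+z]
def fitbox(s,bb,parts):  # bb=[u0,u1,v0,v1]; parts=[(z,rad)..] -> xy whose projected bbox centre matches
    def f(q):
        p=np.vstack([proj(s,ring(q[0],q[1],z,rd)) for z,rd in parts]); b=np.r_[p.min(0),p.max(0)]
        return [b[0]-bb[0],b[2]-bb[1],b[1]-bb[2],b[3]-bb[3]]
    g=unproj(s,[(bb[0]+bb[1])/2,(bb[2]+bb[3])/2],parts[0][0])[:2]
    o=least_squares(f,g,method='lm'); return o.x,o.fun
def go(x,y,z,yaw):  # tool shift & turn to reach, jaw direction yaw(deg, mod 180)
    st=r.get_state(); R=Rn.from_quat(st["eef_rot"]); cur=np.degrees(np.arctan2(*R.as_matrix()[1::-1,0]))
    yaw=cur+(yaw-cur+90)%180-90; a=np.radians(yaw)
    T=Rn.from_matrix(np.c_[[np.cos(a),np.sin(a),0],[np.sin(a),-np.cos(a),0],[0,0,-1.]])
    print("turn",(R.inv()*T).as_rotvec().round(3).tolist(),"shift",R.inv().apply(np.array([x,y,z])-st["tool_pos"]).round(4).tolist(),"q7",round(st["q"][6],2),"clock",st["clock"])
E
python3 - <<'E'
from h import *
s=r.snapshot("top"); im=s["image"]
def C(b): b=np.array(b,float); return [138+b[0]/5-.5,138+b[1]/5-.5,138+b[2]/5-.5,138+b[3]/5-.5]
for n,b,p in [("collar",[41,160.5,77,193],[(.026,.028),(.002,.028)]),("barreltop",[306,375.5,46,116],[(.062,.0155)]),
 ("cell",[196,288.5,205,297],[(.028,.022),(.002,.022)]),("filter",[344,450.5,325,431],[(.014,.025),(.002,.025)])]:
    x,f=fitbox(s,C(b),p); print(n,x.round(4),f.round(2))
print("carton",unproj(s,[138+106/5-.5,138+392/5-.5],.024))
g=cv2.cvtColor(im,cv2.COLOR_RGB2GRAY); k=8
roi=cv2.resize(g[150:275,318:408],None,fx=k,fy=k,interpolation=cv2.INTER_CUBIC)
full=lambda p:[318+(p[0]+.5)/k-.5,150+(p[1]+.5)/k-.5]
dark=(roi<60).astype(np.uint8)
c=max(cv2.findContours(dark,cv2.RETR_EXTERNAL,cv2.CHAIN_APPROX_NONE)[0],key=cv2.contourArea)
mid=unproj(s,full(cv2.minAreaRect(c)[0]),.008); print("plate",mid)
msk=np.zeros_like(dark); cv2.drawContours(msk,[c],-1,1,-1)
inn=((roi>=66)&(cv2.erode(msk,np.ones((25,25)))>0)).astype(np.uint8)
P=[]
for q in cv2.findContours(inn,cv2.RETR_EXTERNAL,cv2.CHAIN_APPROX_NONE)[0]:
    if cv2.contourArea(q)>300*k:
        e=cv2.minAreaRect(q); m=cv2.moments(q); w=unproj(s,full((m['m10']/m['m00'],m['m01']/m['m00'])),.011); P.append(w); print(cv2.contourArea(q),e[1],"pad",w)
print("cross",unproj(s,full((196*k/4.5,282*k/4.5)),.008))
d=P[0]-P[1]; print("padmid",(P[0]+P[1])/2,"dist",np.linalg.norm(d),"ang",np.degrees(np.arctan2(d[1],d[0])))
E
```

```text
collar [0.6221 0.2824] [-0.88  0.9  -0.53  0.54]
barreltop [0.6409 0.1564] [ 0.28 -0.28  0.37 -0.37]
cell [0.5659 0.2106] [-1.02  1.05 -0.39  0.4 ]
filter [0.506  0.1351] [-0.05  0.05  0.13 -0.13]
carton [0.49703373 0.27215327 0.024     ]
plate [ 0.51178217 -0.20720464  0.008     ]
38629.0 (224.50120544433594, 220.02906799316406) pad [ 0.43269994 -0.18136473  0.011     ]
46746.0 (222.30812072753906, 216.9322509765625) pad [ 0.59395956 -0.23451131  0.011     ]
cross [ 0.51269096 -0.20885759  0.008     ]
padmid [ 0.51332975 -0.20793802  0.011     ] dist 0.16979170457517714 ang 161.759253008916
```

```bash
python3 - <<'E'
from h import *
s=r.snapshot("top")
def C(b): b=np.array(b,float); return [138+b[0]/5-.5,138+b[1]/5-.5,138+b[2]/5-.5,138+b[3]/5-.5]
for n,b,p in [("collar",[41,160.5,77,193],[(.026,.028)]),("cell",[196,288.5,205,297],[(.028,.022)]),("filter",[344,450.5,325,431],[(.014,.025)])]:
    x,f=fitbox(s,C(b),p); print(n,x.round(4),f.round(2))
go(.641,.156,.2,72)
E
```

```text
collar [0.6205 0.279 ] [ 0.46 -0.46  0.1  -0.09]
cell [0.5649 0.2079] [ 0.1  -0.1   0.01 -0.01]
filter [0.5059 0.1343] [ 0.27 -0.27  0.15 -0.15]
turn [0.0, 0.001, 0.77] shift [-0.4825, -0.6443, 0.0467] q7 -0.22 clock 0.2
```

```bash
python3 -m pendant '[[[0,0,0.77],[-0.483,-0.644,0.047],0.7],[[0,0,0.77],[-0.483,-0.644,0.047],0.7],[[0,0,0.77],[-0.483,-0.644,0.047],0.7],[[0,0,0.77],[-0.483,-0.644,0.047],0.7],[[0,0,0.77],[-0.483,-0.644,0.047],0.7],[[0,0,0.77],[-0.483,-0.644,0.047],0.7],[[0,0,0.77],[-0.483,-0.644,0.047],0.7],[[0,0,0.77],[-0.483,-0.644,0.047],0.7],[[0,0,0.77],[-0.483,-0.644,0.047],0.7],[[0,0,0.77],[-0.483,-0.644,0.047],0.7]]' 25; python3 -c "
from h import *
go(.641,.156,.2,72)"
```

```text
clock: 1.2
tool_pos: [0.5026, -0.1145, 0.2175]
eef_rot: [-0.588, 0.809, -0.0, 0.0]
contact_force: [0.5, 0.5, 0.2]
opening: 0.7
turn [-0.0, -0.0, 0.0] shift [-0.3001, -0.0481, 0.0175] q7 -1.65 clock 1.2
```

```bash
python3 -m pendant '[[[0,0,0],[-0.3,-0.048,0.0175],0.7],[[0,0,0],[-0.3,-0.048,0.0175],0.7],[[0,0,0],[-0.3,-0.048,0.0175],0.7],[[0,0,0],[-0.3,-0.048,0.0175],0.7],[[0,0,0],[-0.3,-0.048,0.0175],0.7],[[0,0,0],[-0.3,-0.048,0.0175],0.7],[[0,0,0],[-0.3,-0.048,0.0175],0.7],[[0,0,0],[-0.3,-0.048,0.0175],0.7],[[0,0,0],[-0.3,-0.048,0.0175],0.7]]'; python3 -c "
from h import *
go(.641,.156,.1,72); s=r.snapshot('scene'); u,v=proj(s,[.641,.156,.06])[0].astype(int); print(u,v,proj(s,[.641,.156,.062]),s['image'].shape)
c=s['image'][max(0,v-110):v+90,max(0,u-120):u+120,::-1]; cv2.imwrite('pics/b1.png',np.clip(cv2.resize(c,None,fx=2.5,fy=2.5,interpolation=2)*1.5,0,255))
s=r.snapshot('top'); c=s['image'][130:240,130:290,::-1]; cv2.imwrite('pics/b1t.png',cv2.resize(c,None,fx=4,fy=4,interpolation=2))"
```

```text
clock: 2.1
tool_pos: [0.6397, 0.152, 0.1999]
eef_rot: [-0.587, 0.81, -0.0, -0.001]
contact_force: [0.5, 0.2, 0.1]
opening: 0.701
turn [0.0, -0.002, -0.002] shift [-0.0044, 0.0, 0.0998] q7 -2.06 clock 2.1
324 194 [[324.38718232 193.58651623]] (384, 512, 3)[ WARN:0@1.990] global loadsave.cpp:1063 imwrite_ Unsupported depth image for selected encoder is fallbacked to CV_8U.
```

View pics/b1.png

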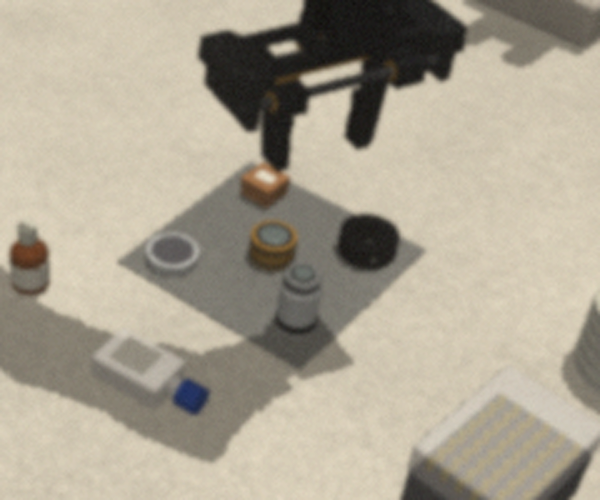

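The scene view puts the barrel top at about (325,193), and the top-view estimate predicted (324.4,193.6), so they agree. I'll descend.

```bash
python3 -m pendant '[[[0,0,0],[-0.0044,0,0],0.7],[[0,0,0],[-0.0044,0,0.04],0.7],[[0,0,0],[-0.0044,0,0.08],0.7],[[0,0,0],[-0.0044,0,0.12],0.7],[[0,0,0],[-0.0044,0,0.15],0.7],[[0,0,0],[-0.0044,0,0.17],0.7],[[0,0,0],[-0.0044,0,0.178],0.7],[[0,0,0],[-0.0044,0,0.178],0.7],[[0,0,0],[-0.0044,0,0.178],0.3]]'; python3 -m pendant '[[[0,0,0],[0,0,0],0.3],[[0,0,0],[0,0,0],0.3],[[0,0,0],[0,0,0],0.3],[[0,0,0],[0,0,0],0.3],[[0,0,0],[0,0,0],0.3]]' 25
python3 -c "
from h import *
go(.594,-.2345,.2,72)"
```

```text
clock: 3.1
tool_pos: [0.6425, 0.158, 0.0232]
eef_rot: [-0.588, 0.809, -0.0, 0.001]
contact_force: [0.8, -1.0, 0.4]
opening: 0.634
clock: 3.6
tool_pos: [0.6422, 0.158, 0.0232]
eef_rot: [-0.588, 0.809, -0.0, 0.001]
contact_force: [-1.4, -1.8, 5.2]
opening: 0.398
turn [-0.001, 0.0, -0.0] shift [0.3881, -0.0758, -0.1769] q7 -2.04 clock 3.6
```

```bash
python3 -m pendant '[[[0,0,0],[0,0,-0.02],0],[[0,0,0],[0,0,-0.06],0],[[0,0,0],[0,0,-0.1],0],[[0,0,0],[0.03,-0.006,-0.14],0],[[0,0,0],[0.07,-0.014,-0.16],0],[[0,0,0],[0.11,-0.021,-0.16],0],[[0,0,0],[0.155,-0.03,-0.16],0],[[0,0,0],[0.2,-0.039,-0.16],0],[[0,0,0],[0.245,-0.048,-0.16],0],[[0,0,0],[0.29,-0.057,-0.16],0]]'; python3 -m pendant '[[[0,0,0],[0.04,-0.008,0],0],[[0,0,0],[0.075,-0.015,0],0],[[0,0,0],[0.098,-0.019,0],0],[[0,0,0],[0.098,-0.019,0],0],[[0,0,0],[0.098,-0.019,0],0]]'
python3 -c "
from h import *
go(.594,-.2345,.1,72)
s=r.snapshot('scene'); c=s['image'][170:340,60:300,::-1]; cv2.imwrite('pics/b2.png',np.clip(cv2.resize(c,None,fx=3,fy=3,interpolation=2)*1.5,0,255).astype(np.uint8))"
```

```text
clock: 4.6
tool_pos: [0.6054, -0.1367, 0.1818]
eef_rot: [-0.588, 0.809, 0.0, -0.0]
contact_force: [1.1, -0.6, -0.9]
opening: 0.4
clock: 5.1
tool_pos: [0.5936, -0.2339, 0.1817]
eef_rot: [-0.587, 0.809, 0.001, 0.0]
contact_force: [0.7, 0.9, -2.2]
opening: 0.399
turn [0.001, 0.001, -0.001] shift [0.0005, -0.0006, 0.0817] q7 -1.51 clock 5.1
```

View pics/b2.png

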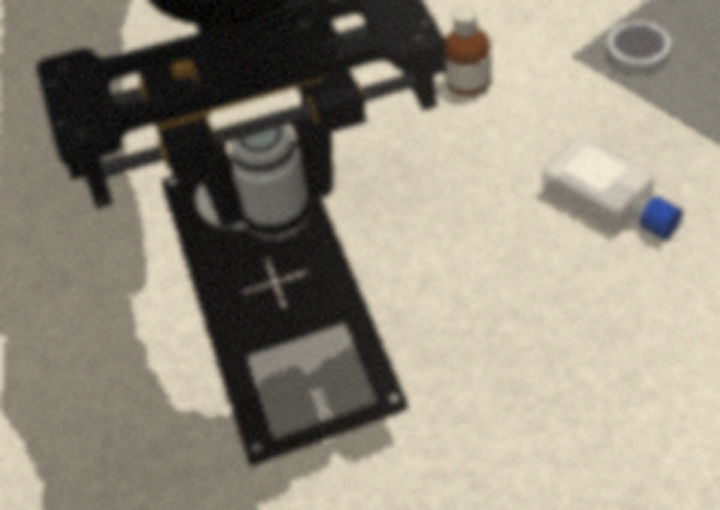

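The barrel is held upright over the far side, and the square pad at scene px (163,290) is clear. I'll lower it.

```bash
python3 -m pendant '[[[0,0,0],[0.0005,-0.0006,0.03],0],[[0,0,0],[0.0005,-0.0006,0.07],0],[[0,0,0],[0.0005,-0.0006,0.11],0],[[0,0,0],[0.0005,-0.0006,0.13],0],[[0,0,0],[0.0005,-0.0006,0.14],0],[[0,0,0],[0.0005,-0.0006,0.146],0],[[0,0,0],[0.0005,-0.0006,0.149],0],[[0,0,0],[0.0005,-0.0006,0.149],0]]'
python3 -c "
from h import *
go(.594,-.2345,.0322,72)
s=r.snapshot('scene'); c=s['image'][190:340,80:280,::-1]; cv2.imwrite('pics/b3.png',np.clip(cv2.resize(c,None,fx=4,fy=4,interpolation=2)*1.5,0,255).astype(np.uint8))"
```

```text
clock: 5.95
tool_pos: [0.5952, -0.2348, 0.0339]
eef_rot: [-0.588, 0.809, -0.001, 0.001]
contact_force: [0.1, -0.5, -2.0]
opening: 0.398
turn [-0.002, 0.0, 0.0] shift [0.0, 0.0012, 0.0017] q7 -1.5 clock 5.95
```

View pics/b3.png

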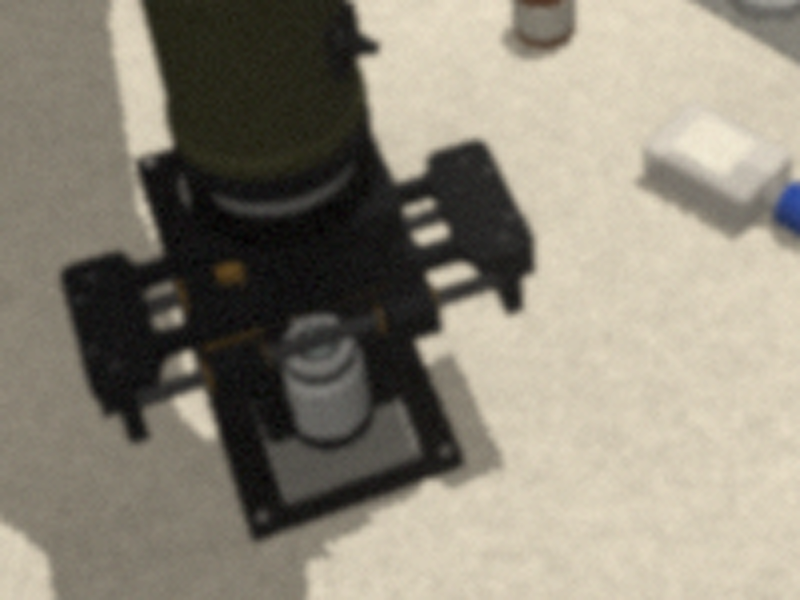

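```bash
python3 - <<'E'
from h import *
s=r.snapshot("scene")
a=np.radians(-18.24); ex=np.array([np.cos(a),np.sin(a)]); ey=np.array([-ex[1],ex[0]])
c=np.array([.594,-.2345])
K=[np.r_[c+.032*(i*ex+j*ey),.011] for i,j in((-1,1),(-1,-1),(1,-1),(1,1))]
print("pred pad corners in b2 crop",((proj(s,K)-[60,170]+.5)*3).round(1).tolist())
for z in(.011,.0125):
  p=np.vstack([proj(s,ring(*c,z,.018)),proj(s,ring(*c,z+.045,.018))]); print("pred barrel at pad centre: u",p[:,0].min(),p[:,0].max(),"vmax",p[:,1].max(),"meas 151.2 172.8 301.0")
print((proj(s,np.r_[c+.005*ex,.011])-proj(s,np.r_[c,.011])), proj(s,np.r_[c+.005*ey,.011])-proj(s,np.r_[c,.011]))
E
```

```text
pred pad corners in b2 crop [[346.0, 323.9], [247.8, 357.1], [274.7, 437.9], [377.2, 401.1]]
pred barrel at pad centre: u 150.09507175244548 173.14482005747345 vmax 304.00028826072 meas 151.2 172.8 301.0
pred barrel at pad centre: u 149.97499990976902 173.05688743944623 vmax 303.52699507022 meas 151.2 172.8 301.0
[[0.75938932 2.06343899]] [[ 2.60738331 -0.90868008]]
```

```bash
python3 -m pendant '[[[0,0,0],[0,0.0,0.001],0],[[0,0,0],[0,0.0,0.0017],0],[[0,0,0],[0,0.0,0.002],0],[[0,0,0],[0,0,0.002],0]]'; python3 -c "
from h import *
print(r.get_state()['contact_force'])"
```

```text
clock: 6.45
tool_pos: [0.5948, -0.2352, 0.0321]
eef_rot: [-0.588, 0.809, -0.0, 0.0]
contact_force: [-1.3, 1.7, 4.7]
opening: 0.399
[-1.26948408  1.70551876  4.66056217]
```

Contact: 4.7 N. I'll release it, rise and check.

```bash
python3 -m pendant '[[[0,0,0],[0,0,0],0.65],[[0,0,0],[0,0,0],0.65],[[0,0,0],[0,0,0],0.65],[[0,0,0],[0,0,0],0.65],[[0,0,0],[0,0,-0.02],0.65],[[0,0,0],[0,0,-0.06],0.65],[[0,0,0],[0,0,-0.1],0.65],[[0,0,0],[0.03,-0.006,-0.14],0.65],[[0,0,0],[-0.02,0,-0.168],0.65],[[0,0,0],[-0.06,0,-0.168],0.65]]'; python3 -m pendant '[[[0,0,0],[-0.05,0.01,0],0.7],[[0,0,0],[-0.1,0.02,0],0.7],[[0,0,0],[-0.15,0.03,0],0.7],[[0,0,0],[-0.2,0.04,0],0.7]]'
python3 -c "
from h import *
a=[]
for n,(u,v) in (('top',(328,145)),('scene',(115,205))):
    s=r.snapshot(n); c=s['image'][v:v+120,u:u+80,::-1]; a.append(np.clip(cv2.resize(c,None,fx=5,fy=5,interpolation=2)*1.5,0,255).astype(np.uint8))
cv2.imwrite('pics/b4.png',np.hstack(a))"
```

```text
clock: 7.45
tool_pos: [0.6139, -0.1825, 0.2032]
eef_rot: [-0.584, 0.812, -0.004, 0.001]
contact_force: [1.0, 1.9, -1.1]
opening: 0.652
clock: 7.85
tool_pos: [0.6361, 0.0227, 0.1991]
eef_rot: [-0.588, 0.809, -0.0, -0.0]
contact_force: [0.4, -0.9, 0.2]
opening: 0.703
```

View pics/b4.png

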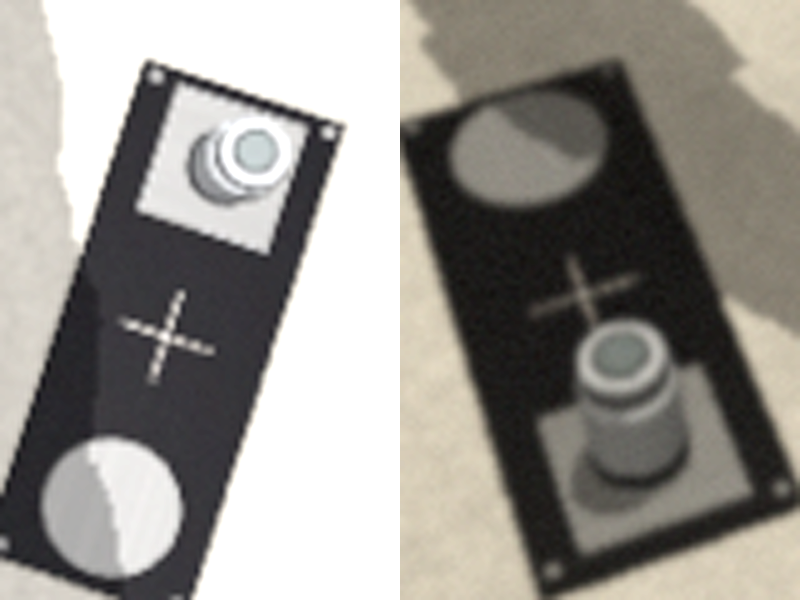

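```bash
python3 - <<'E'
from h import *
s=r.snapshot("top"); t=unproj(s,[328+254.5/5-.5,145+152.2/5-.5],.071); print("top",t)
q=r.snapshot("scene"); w=unproj(q,[159.3,276.2],.071); print("scene",w)
c=np.array([.594,-.2345])
p=np.vstack([proj(q,ring(*c,.011,.018)),proj(q,ring(*c,.056,.018))]); print(p.min(0),p.max(0),"meas 150.5 172.5 302.5")
# pad in scene: corners from crop
K=np.array([[537,415],[706,362],[754,492],[580,556]],float); K=(K-[400,0])/5+[114.5,204.5]
W=np.array([unproj(q,k,.011) for k in K]); print("pad by scene",W.mean(0))
print(proj(q,np.r_[c,.011]),(proj(q,np.r_[c,.071])))
g=s["image"]; 
E
```

```text
top [ 0.59378649 -0.23462828  0.071     ]
scene [ 0.59481653 -0.23482884  0.071     ]
[150.09507175 272.97004369] [173.14482006 304.00028826] meas 150.5 172.5 302.5
pad by scene [ 0.59324017 -0.23386326  0.011     ]
[[163.37695462 295.78118403]] [[159.19460575 275.82447738]]
```

Both cameras put the barrel within about 1 mm of the square pad centre. The collar is next.

```bash
python3 -c "
from h import *
go(.6205,.2795,.16,72)"
```

```text
turn [0.0, 0.0, 0.004] shift [-0.2397, 0.0932, 0.0389] q7 -1.88 clock 8.05
```

```bash
python3 -m pendant '[[[0,0,0.004],[-0.24,0.093,0.039],0.82],[[0,0,0.004],[-0.24,0.093,0.039],0.82],[[0,0,0.004],[-0.24,0.093,0.039],0.82],[[0,0,0.004],[-0.24,0.093,0.039],0.82],[[0,0,0.004],[-0.24,0.093,0.039],0.82],[[0,0,0.004],[-0.24,0.093,0.039],0.82],[[0,0,0.004],[-0.24,0.093,0.039],0.82],[[0,0,0.004],[-0.24,0.093,0.039],0.82],[[0,0,0.004],[-0.24,0.093,0.039],0.82]]'; python3 -c "
from h import *
go(.6205,.2795,.013,72)"
```

```text
clock: 8.95
tool_pos: [0.6233, 0.2735, 0.1605]
eef_rot: [-0.584, 0.812, -0.001, -0.0]
contact_force: [0.4, -1.1, 0.5]
opening: 0.817
turn [-0.002, -0.002, -0.009] shift [-0.0051, 0.0048, 0.1475] q7 -2.23 clock 8.95
```

```bash
python3 -m pendant '[[[0,0,0],[0,0,0],0.82],[[0,0,0],[0,0,0],0.82]]'; python3 -c "
from h import *
go(.6205,.2795,.013,72)"
```

```text
clock: 9.15
tool_pos: [0.6225, 0.276, 0.1604]
eef_rot: [-0.585, 0.811, -0.0, 0.0]
contact_force: [0.1, -0.1, -0.2]
opening: 0.822
turn [-0.001, -0.0, -0.006] shift [-0.0027, 0.0031, 0.1474] q7 -2.23 clock 9.15
```

```bash
python3 -m pendant '[[[0,0,-0.006],[-0.0027,0.003,0.03],0.82],[[0,0,-0.006],[-0.0027,0.003,0.07],0.82],[[0,0,-0.006],[-0.0027,0.003,0.11],0.82],[[0,0,-0.006],[-0.0027,0.003,0.13],0.82],[[0,0,-0.006],[-0.0027,0.003,0.142],0.82],[[0,0,-0.006],[-0.0027,0.003,0.147],0.82],[[0,0,-0.006],[-0.0027,0.003,0.147],0.82],[[0,0,-0.006],[-0.0027,0.003,0.147],0.82]]'; python3 -m pendant '[[[0,0,0],[0,0,0],0],[[0,0,0],[0,0,0],0],[[0,0,0],[0,0,0],0],[[0,0,0],[0,0,0],0],[[0,0,0],[0,0,0],0]]' 20
python3 -c "
from h import *
go(.4327,-.1814,.16,72)"
```

```text
clock: 9.95
tool_pos: [0.621, 0.2815, 0.0145]
eef_rot: [-0.589, 0.808, -0.0, 0.001]
contact_force: [0.1, -0.2, -0.0]
opening: 0.819
clock: 10.45
tool_pos: [0.6206, 0.2816, 0.0141]
eef_rot: [-0.589, 0.808, -0.0, 0.001]
contact_force: [-0.4, -0.7, 7.0]
opening: 0.637
turn [-0.001, 0.001, 0.002] shift [0.4981, 0.0365, -0.1465] q7 -2.21 clock 10.45
```

```bash
python3 -m pendant '[[[0,0,0],[0,0,-0.02],0],[[0,0,0],[0,0,-0.06],0],[[0,0,0],[0,0,-0.1],0],[[0,0,0],[0.03,0.002,-0.13],0],[[0,0,0],[0.07,0.005,-0.1465],0],[[0,0,0],[0.11,0.008,-0.1465],0],[[0,0,0],[0.155,0.011,-0.1465],0],[[0,0,0],[0.2,0.015,-0.1465],0],[[0,0,0],[0.245,0.018,-0.1465],0],[[0,0,0],[0.29,0.021,-0.1465],0]]'; python3 -m pendant '[[[0,0,0],[0.045,0.003,0],0],[[0,0,0],[0.09,0.007,0],0],[[0,0,0],[0.135,0.01,0],0],[[0,0,0],[0.17,0.013,0],0],[[0,0,0],[0.195,0.015,0],0],[[0,0,0],[0.207,0.0155,0],0],[[0,0,0],[0.207,0.0155,0],0],[[0,0,0],[0.207,0.0155,0],0]]'
python3 -c "
from h import *
go(.4327,-.1814,.0231,72)"
```

```text
clock: 11.45
tool_pos: [0.5101, 0.0101, 0.1606]
eef_rot: [-0.589, 0.808, -0.0, 0.0]
contact_force: [0.5, -1.9, -0.7]
opening: 0.638
clock: 12.25
tool_pos: [0.4334, -0.1793, 0.1599]
eef_rot: [-0.589, 0.808, -0.0, 0.001]
contact_force: [0.1, 1.1, -0.6]
opening: 0.637
turn [-0.001, 0.001, 0.004] shift [0.0023, 0.0002, 0.1368] q7 -1.56 clock 12.25
```

```bash
python3 -m pendant '[[[0,0,0],[0.002,0,0.03],0],[[0,0,0],[0.002,0,0.07],0],[[0,0,0],[0.002,0,0.1],0],[[0,0,0],[0.002,0,0.12],0],[[0,0,0],[0.002,0,0.13],0],[[0,0,0],[0.002,0,0.13],0],[[0,0,0],[0.002,0,0.13],0]]'
python3 -c "
from h import *
go(.4327,-.1814,.0231,72)"
```

```text
clock: 12.95
tool_pos: [0.4327, -0.1819, 0.0301]
eef_rot: [-0.589, 0.808, -0.0, 0.0]
contact_force: [-0.2, -0.8, -1.0]
opening: 0.64
turn [-0.001, 0.0, 0.003] shift [-0.0004, 0.0001, 0.007] q7 -1.56 clock 12.95
```

```bash
python3 -m pendant '[[[0,0,0],[-0.0004,0,0.003],0],[[0,0,0],[-0.0004,0,0.0055],0],[[0,0,0],[-0.0004,0,0.007],0],[[0,0,0],[-0.0004,0,0.0075],0],[[0,0,0],[-0.0004,0,0.0075],0]]'
```

```text
clock: 13.45
tool_pos: [0.4324, -0.1822, 0.0229]
eef_rot: [-0.589, 0.808, -0.001, 0.0]
contact_force: [-0.9, 0.1, 6.7]
opening: 0.636
```

Contact again. I'll release, rise, head back towards the mat and check the collar.

```bash
python3 -m pendant '[[[0,0,0],[0,0,0],0.82],[[0,0,0],[0,0,0],0.82],[[0,0,0],[0,0,0],0.82],[[0,0,0],[0,0,0],0.82],[[0,0,0],[0,0,-0.02],0.82],[[0,0,0],[0,0,-0.06],0.82],[[0,0,0],[0,0,-0.1],0.82],[[0,0,0],[0,0,-0.14],0.82],[[0,0,0],[-0.05,0,-0.14],0.82],[[0,0,0],[-0.1,0,-0.14],0.82]]'; python3 -m pendant '[[[0,0,0],[-0.05,-0.01,0],0.75],[[0,0,0],[-0.1,-0.02,0],0.75],[[0,0,0],[-0.15,-0.03,0],0.75],[[0,0,0],[-0.2,-0.03,0],0.75],[[0,0,0],[-0.2,-0.03,0],0.75],[[0,0,0],[-0.2,-0.03,0],0.75]]'
python3 -c "
from h import *
a=[]
for n,(u,v) in (('top',(328,150)),('scene',(110,205))):
    s=r.snapshot(n); c=s['image'][v:v+120,u:u+80,::-1]; a.append(np.clip(cv2.resize(c,None,fx=5,fy=5,interpolation=2)*1.5,0,255).astype(np.uint8))
cv2.imwrite('pics/c1.png',np.hstack(a)); go(.5649,.2084,.16,72)"
```

```text
clock: 14.45
tool_pos: [0.4638, -0.0878, 0.1636]
eef_rot: [-0.586, 0.81, -0.002, 0.001]
contact_force: [1.1, 0.5, -0.9]
opening: 0.822
clock: 15.05
tool_pos: [0.5524, 0.0961, 0.1616]
eef_rot: [-0.59, 0.807, 0.0, -0.0]
contact_force: [-0.8, -0.7, 0.1]
opening: 0.748
turn [0.001, -0.002, 0.0] shift [-0.1144, 0.0236, 0.0016] q7 -2.0 clock 15.15
```

View pics/c1.png

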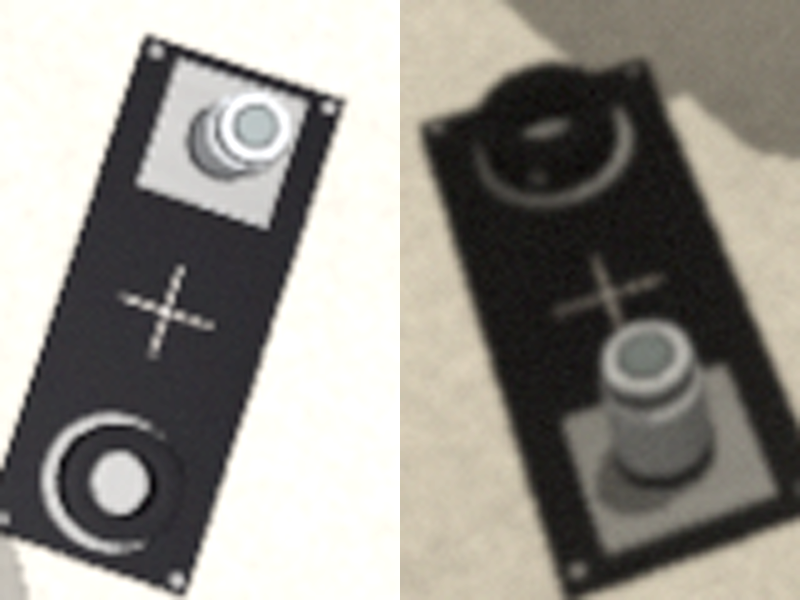

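```bash
python3 - <<'E'
from h import *
s=r.snapshot("top"); q=r.snapshot("scene")
print("hole mid",unproj(s,[328+121/5-.5,150+483/5-.5],.023))
def blob(s,cen,scale=8,w=24):  # bright hole centroid
    pass
# hull-model overlays: draw expected pad and collar (at pad centre) edges on both
a=[]
for n,S,(u,v),w,h in (('top',s,(330,226),40,40),('scene',q,(112,206),50,45)):
    k=9; c=S['image'][v:v+h,u:u+w,::-1]; c=np.clip(cv2.resize(c,None,fx=k,fy=k,interpolation=2)*1.8,0,255).astype(np.uint8)
    for cen,z,rd,col in (((.4327,-.1814),.011,.032,(0,255,0)),((.4327,-.1814),.035,.028,(0,0,255)),((.4327,-.1814),.035,.015,(255,0,255)),((.4327,-.1814),.011,.015,(255,255,0)),((.4327,-.1814),.011,.028,(0,160,255))):
        p=((proj(S,ring(*cen,z,rd))-[u,v]+.5)*k).astype(np.int32); cv2.polylines(c,[p],True,col,1)
    c=cv2.copyMakeBorder(c,0,45*k-h*k,0,0,cv2.BORDER_CONSTANT); a.append(c[:, :400])
cv2.imwrite('pics/c2.png',np.hstack(a))
E
```

```text
hole mid [ 0.43330979 -0.18343705  0.023     ]
```

View pics/c2.png

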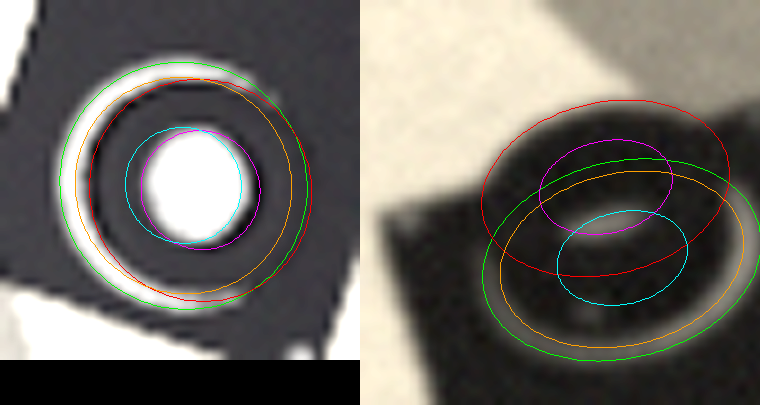

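The collar sits about 2 mm off, towards −y, in both views (top hole centre at y=-0.1834 against pad -0.1814). There is plenty of time, so I'll correct it.

```bash
python3 -c "
from h import *
go(.4324,-.1822,.1,72)"
```

```text
turn [0.0, -0.002, -0.001] shift [0.2975, 0.0288, 0.0626] q7 -2.0 clock 15.25
```

```bash
python3 -m pendant '[[[0,0,0],[0.05,0.005,0],0.82],[[0,0,0],[0.1,0.01,0],0.82],[[0,0,0],[0.15,0.015,0],0.82],[[0,0,0],[0.2,0.019,0],0.82],[[0,0,0],[0.245,0.024,0],0.82],[[0,0,0],[0.28,0.027,0.03],0.82],[[0,0,0],[0.2975,0.029,0.0626],0.82],[[0,0,0],[0.2975,0.029,0.0626],0.82],[[0,0,0],[0.2975,0.029,0.0626],0.82],[[0,0,0],[0.2975,0.029,0.0626],0.82]]'; python3 -c "
from h import *
go(.4324,-.1822,.0235,72)"
```

```text
clock: 16.25
tool_pos: [0.4349, -0.1792, 0.1006]
eef_rot: [-0.589, 0.808, -0.001, 0.001]
contact_force: [0.9, 0.6, 0.2]
opening: 0.817
turn [-0.002, 0.001, 0.003] shift [0.0037, 0.0016, 0.0771] q7 -1.57 clock 16.25
```

```bash
python3 -m pendant '[[[0,0,0],[0.001,0.001,0.03],0.82],[[0,0,0],[0.001,0.001,0.055],0.82],[[0,0,0],[0.001,0.001,0.072],0.82],[[0,0,0],[0.001,0.001,0.077],0.82],[[0,0,0],[0.001,0.001,0.077],0.82],[[0,0,0],[0.001,0.001,0.077],0],[[0,0,0],[0.001,0.001,0.077],0],[[0,0,0],[0.001,0.001,0.077],0],[[0,0,0],[0.001,0.001,0.077],0],[[0,0,0],[0.001,0.001,0.077],0]]' 20;  python3 -m pendant '[[[0,0,0],[0,0,-0.001],0],[[0,0,0],[0,0,-0.003],0],[[0,0,0],[0,0,-0.003],0],[[0,0,0],[0,0,-0.003],0]]'; python3 -c "
from h import *
go(.4320,-.1802,.0255,72)"
```

```text
clock: 17.25
tool_pos: [0.4332, -0.1809, 0.0235]
eef_rot: [-0.589, 0.808, -0.001, 0.001]
contact_force: [0.4, 0.6, 7.8]
opening: 0.637
clock: 17.65
tool_pos: [0.4325, -0.1807, 0.0255]
eef_rot: [-0.589, 0.808, 0.0, -0.0]
contact_force: [0.3, 0.5, -2.2]
opening: 0.635
turn [0.0, -0.0, 0.002] shift [-0.0003, 0.0006, -0.0] q7 -1.57 clock 17.65
```

```bash
python3 -m pendant '[[[0,0,0],[-0.0004,0.0004,0],0],[[0,0,0],[-0.0004,0.0004,0.001],0],[[0,0,0],[-0.0004,0.0004,0.0025],0],[[0,0,0],[-0.0004,0.0004,0.003],0],[[0,0,0],[-0.0004,0.0004,0.003],0],[[0,0,0],[-0.0004,0.0004,0.003],0.82],[[0,0,0],[-0.0004,0.0004,0.003],0.82],[[0,0,0],[-0.0004,0.0004,0.003],0.82],[[0,0,0],[-0.0004,0.0004,-0.017],0.82],[[0,0,0],[-0.0004,0,-0.06],0.82]]';  python3 -m pendant '[[[0,0,0],[0,0,-0.04],0.75],[[0,0,0],[-0.02,0,-0.08],0.75],[[0,0,0],[-0.07,-0.01,-0.08],0.75],[[0,0,0],[-0.12,-0.01,-0.08],0.75],[[0,0,0],[-0.17,-0.015,-0.08],0.75],[[0,0,0],[-0.22,-0.02,-0.08],0.75],[[0,0,0],[-0.27,-0.025,-0.08],0.75],[[0,0,0],[-0.27,-0.025,-0.08],0.75],[[0,0,0],[-0.27,-0.025,-0.08],0.75]]'; python3 - <<'E'
from h import *
s=r.snapshot("top"); q=r.snapshot("scene")
a=[]
for n,S,(u,v),w,h in (('top',s,(330,226),40,40),('scene',q,(112,206),50,45)):
    k=9; c=S['image'][v:v+h,u:u+w,::-1]; c=np.clip(cv2.resize(c,None,fx=k,fy=k,interpolation=2)*1.8,0,255).astype(np.uint8)
    for z,rd,col in ((.011,.032,(0,255,0)),(.035,.028,(0,0,255)),(.035,.015,(255,0,255)),(.011,.015,(255,255,0)),(.011,.028,(0,160,255))):
        p=((proj(S,ring(.4327,-.1814,z,rd))-[u,v]+.5)*k).astype(np.int32); cv2.polylines(c,[p],True,col,1)
    c=cv2.copyMakeBorder(c,0,45*k-h*k,0,0,cv2.BORDER_CONSTANT); a.append(c)
cv2.imwrite('pics/c3.png',np.hstack(a))
g=s['image'][240:256,341:361].mean(2); g8=cv2.resize(s['image'][230:262,334:368],None,fx=8,fy=8,interpolation=2).mean(2)
n,l,st,ce=cv2.connectedComponentsWithStats((g8>70).astype(np.uint8))
for i in range(1,n):
    if 3000<st[i,4]<14000 and st[i,2]<140: print(st[i],"hole mid",unproj(s,(ce[i]+.5)/8-.5+[334,230],.023))
go(.5649,.2084,.1,72)
E
```

```text
clock: 18.65
tool_pos: [0.4311, -0.1796, 0.0839]
eef_rot: [-0.589, 0.808, 0.002, -0.002]
contact_force: [0.1, -0.0, 0.5]
opening: 0.821
clock: 19.55
tool_pos: [0.5392, 0.0706, 0.165]
eef_rot: [-0.59, 0.807, 0.0, -0.0]
contact_force: [-1.1, -1.3, -0.1]
opening: 0.751
[  87   81   96  105 7675] hole mid [ 0.43300543 -0.18028217  0.023     ]
turn [0.001, -0.002, 0.0] shift [-0.1426, 0.0185, 0.0649] q7 -1.97 clock 19.65
```

View pics/c3.png

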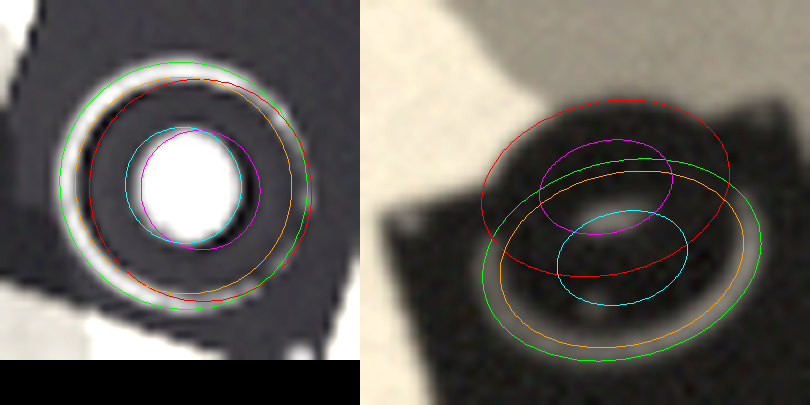

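The overlay now matches in both views (hole centre 0.433, -0.180 against pad 0.4327, -0.1814). The cell is next.

```bash
python3 -m pendant '[[[0,0,0],[-0.04,0.005,0],0.75],[[0,0,0],[-0.08,0.01,0],0.75],[[0,0,0],[-0.12,0.016,0],0.75],[[0,0,0],[-0.1426,0.0185,0.03],0.75],[[0,0,0],[-0.1426,0.0185,0.065],0.75],[[0,0,0],[-0.1426,0.0185,0.065],0.75],[[0,0,0],[-0.1426,0.0185,0.065],0.75],[[0,0,0],[-0.1426,0.0185,0.065],0.75]]'; python3 -c "
from h import *
go(.5649,.2084,.014,72)"
```

```text
clock: 20.45
tool_pos: [0.5669, 0.2084, 0.1022]
eef_rot: [-0.587, 0.809, -0.001, 0.001]
contact_force: [-0.1, 0.3, 0.2]
opening: 0.749
turn [-0.002, 0.0, -0.001] shift [0.0007, 0.0021, 0.0882] q7 -2.16 clock 20.45
```

```bash
python3 -m pendant '[[[0,0,0],[0.0007,0.001,0.03],0.75],[[0,0,0],[0.0007,0.001,0.06],0.75],[[0,0,0],[0.0007,0.001,0.08],0.75],[[0,0,0],[0.0007,0.001,0.087],0.75],[[0,0,0],[0.0007,0.001,0.087],0.75],[[0,0,0],[0.0007,0.001,0.087],0],[[0,0,0],[0.0007,0.001,0.087],0],[[0,0,0],[0.0007,0.001,0.087],0],[[0,0,0],[0.0007,0.001,0.087],0],[[0,0,0],[0.0007,0.001,0.087],0]]' 20; python3 -c "
from h import *
go(.5133,-.2079,.15,72)"
```

```text
clock: 21.45
tool_pos: [0.5651, 0.2101, 0.0146]
eef_rot: [-0.589, 0.808, -0.0, 0.001]
contact_force: [-0.5, 0.0, 6.0]
opening: 0.49
turn [-0.001, 0.001, 0.002] shift [0.4136, -0.0793, -0.1357] q7 -2.14 clock 21.45
```

```bash
python3 -m pendant '[[[0,0,0],[0,0,-0.02],0],[[0,0,0],[0,0,-0.06],0],[[0,0,0],[0,0,-0.1],0],[[0,0,0],[0.03,-0.006,-0.13],0],[[0,0,0],[0.07,-0.013,-0.136],0],[[0,0,0],[0.11,-0.021,-0.136],0],[[0,0,0],[0.155,-0.03,-0.136],0],[[0,0,0],[0.2,-0.038,-0.136],0],[[0,0,0],[0.245,-0.047,-0.136],0],[[0,0,0],[0.29,-0.056,-0.136],0]]'; python3 -m pendant '[[[0,0,0],[0.045,-0.009,0],0],[[0,0,0],[0.085,-0.017,0],0],[[0,0,0],[0.11,-0.021,0],0],[[0,0,0],[0.1235,-0.0235,0],0],[[0,0,0],[0.1235,-0.0235,0],0],[[0,0,0],[0.1235,-0.0235,0],0],[[0,0,0],[0.1235,-0.0235,0],0]]'
python3 -c "
from h import *
go(.5133,-.2079,.0206,72)"
```

```text
clock: 22.45
tool_pos: [0.528, -0.0848, 0.1495]
eef_rot: [-0.589, 0.808, 0.0, -0.0]
contact_force: [1.3, 0.1, -2.4]
opening: 0.491
clock: 23.15
tool_pos: [0.5137, -0.2052, 0.1494]
eef_rot: [-0.59, 0.807, 0.001, 0.001]
contact_force: [-0.3, -0.9, -2.0]
opening: 0.495
turn [0.001, 0.002, 0.006] shift [0.0029, -0.0005, 0.1288] q7 -1.56 clock 23.15
```

```bash
python3 -m pendant '[[[0,0,0.004],[0.0025,-0.0005,0.03],0],[[0,0,0.004],[0.0025,-0.0005,0.07],0],[[0,0,0.004],[0.0025,-0.0005,0.1],0],[[0,0,0.004],[0.0025,-0.0005,0.115],0],[[0,0,0.004],[0.0025,-0.0005,0.122],0],[[0,0,0.004],[0.0025,-0.0005,0.122],0],[[0,0,0.004],[0.0025,-0.0005,0.122],0]]'
python3 -c "
from h import *
go(.5133,-.2079,.0206,72)"
```

```text
clock: 23.85
tool_pos: [0.5137, -0.2105, 0.0286]
eef_rot: [-0.587, 0.809, -0.001, 0.001]
contact_force: [-0.2, -0.6, -1.0]
opening: 0.498
turn [-0.002, -0.0, -0.002] shift [-0.0023, 0.0012, 0.008] q7 -1.56 clock 23.85
```

```bash
python3 -m pendant '[[[0,0,0],[-0.002,0.001,0],0],[[0,0,0],[-0.002,0.001,0.003],0],[[0,0,0],[-0.002,0.001,0.005],0],[[0,0,0],[-0.002,0.001,0.005],0],[[0,0,0],[-0.002,0.001,0.005],0]]'
python3 -c "
from h import *
go(.5133,-.2079,.0206,72)"
```

```text
clock: 24.35
tool_pos: [0.5124, -0.2083, 0.0225]
eef_rot: [-0.587, 0.81, -0.0, -0.0]
contact_force: [-0.6, -0.4, -2.1]
opening: 0.49
turn [0.0, -0.0, -0.002] shift [-0.0007, -0.0007, 0.0019] q7 -1.56 clock 24.35
```

```bash
python3 -m pendant '[[[0,0,0],[-0.0005,-0.0006,0.001],0],[[0,0,0],[-0.0005,-0.0006,0.002],0],[[0,0,0],[-0.0005,-0.0006,0.0024],0],[[0,0,0],[-0.0005,-0.0006,0.0024],0]]'
```

```text
clock: 24.75
tool_pos: [0.5134, -0.2079, 0.0206]
eef_rot: [-0.587, 0.81, -0.0, 0.0]
contact_force: [-0.0, 0.1, 4.7]
opening: 0.5
```

```bash
python3 -m pendant '[[[0,0,0],[0,0,0],0.7],[[0,0,0],[0,0,0],0.7],[[0,0,0],[0,0,0],0.7],[[0,0,0],[0,0,-0.02],0.7],[[0,0,0],[0,0,-0.06],0.7],[[0,0,0],[0,0,-0.1],0.7],[[0,0,0],[0,0,-0.14],0.7],[[0,0,0],[-0.05,0,-0.14],0.75],[[0,0,0],[-0.1,0,-0.14],0.75],[[0,0,0],[-0.15,0,-0.14],0.75]]';  python3 -m pendant '[[[0,0,0],[-0.045,0.012,0],0.78],[[0,0,0],[-0.09,0.025,0],0.78],[[0,0,0],[-0.13,0.037,0],0.78],[[0,0,0],[-0.13,0.037,0],0.78],[[0,0,0],[-0.13,0.037,0],0.78]]'; python3 - <<'E'
from h import *
s=r.snapshot("top"); q=r.snapshot("scene")
a=[]
for n,S,(u,v),w,h in (('top',s,(338,187),48,48),('scene',q,(122,225),56,55)):
    k=7; c=S['image'][v:v+h,u:u+w,::-1]; c=np.clip(cv2.resize(c,None,fx=k,fy=k,interpolation=2)*1.8,0,255).astype(np.uint8)
    for z,rd,col in ((.034,.022,(0,0,255)),(.008,.022,(0,160,255))):
        p=((proj(S,ring(.5133,-.2079,z,rd))-[u,v]+.5)*k).astype(np.int32); cv2.polylines(c,[p],True,col,1)
    c=cv2.copyMakeBorder(c,0,55*k-h*k,0,0,cv2.BORDER_CONSTANT); a.append(c)
cv2.imwrite('pics/d1.png',np.hstack(a))
m=s['image'].astype(int)
go(.506,.1345,.1,72)
E
```

```text
clock: 25.75
tool_pos: [0.5603, -0.0641, 0.1606]
eef_rot: [-0.586, 0.81, -0.0, 0.0]
contact_force: [1.0, -0.6, -1.2]
opening: 0.753
clock: 26.25
tool_pos: [0.5648, 0.0707, 0.1598]
eef_rot: [-0.588, 0.809, 0.0, -0.0]
contact_force: [0.9, -1.3, 0.7]
opening: 0.782
turn [-0.0, -0.002, -0.004] shift [-0.0451, 0.0769, 0.0599] q7 -1.98 clock 26.35
```

View pics/d1.png

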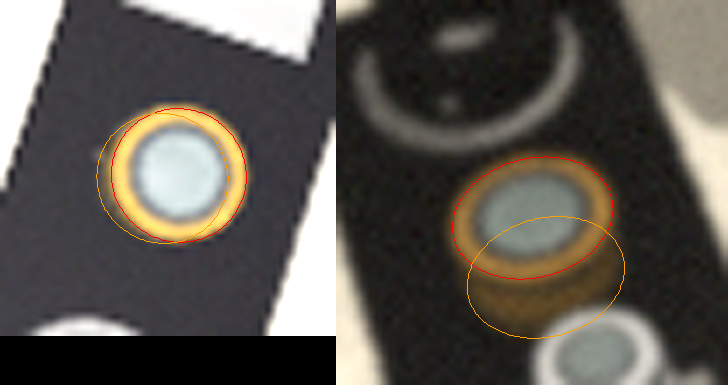

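The cell matches the cross in both views. The filter is next.

```bash
python3 -m pendant '[[[0,0,0],[-0.02,0.035,0],0.78],[[0,0,0],[-0.04,0.065,0.02],0.78],[[0,0,0],[-0.045,0.077,0.05],0.78],[[0,0,0],[-0.045,0.077,0.06],0.78],[[0,0,0],[-0.045,0.077,0.06],0.78],[[0,0,0],[-0.045,0.077,0.06],0.78],[[0,0,0],[-0.045,0.077,0.06],0.78]]'; python3 -c "
from h import *
go(.506,.1345,.012,72)"
```

```text
clock: 27.05
tool_pos: [0.5076, 0.1349, 0.1011]
eef_rot: [-0.586, 0.81, -0.001, 0.001]
contact_force: [0.4, 0.2, -0.2]
opening: 0.781
turn [-0.003, 0.001, -0.005] shift [0.0009, 0.0017, 0.0891] q7 -2.09 clock 27.05
```

```bash
python3 -m pendant '[[[0,0,-0.003],[0.0009,0.001,0.03],0.78],[[0,0,-0.003],[0.0009,0.001,0.06],0.78],[[0,0,-0.003],[0.0009,0.001,0.08],0.78],[[0,0,-0.003],[0.0009,0.001,0.086],0.78],[[0,0,-0.003],[0.0009,0.001,0.088],0.78],[[0,0,-0.003],[0.0009,0.001,0.088],0.78],[[0,0,-0.003],[0.0009,0.001,0.088],0.78]]' 20; python3 -c "
from h import *
go(.506,.1345,.0115,72)"
```

```text
clock: 27.75
tool_pos: [0.5055, 0.1359, 0.0132]
eef_rot: [-0.588, 0.809, -0.0, 0.001]
contact_force: [0.4, -0.4, -0.1]
opening: 0.78
turn [-0.002, 0.001, 0.001] shift [0.0012, -0.0009, 0.0017] q7 -2.07 clock 27.75
```

```bash
python3 -m pendant '[[[0,0,0],[0.001,-0.0005,0.0012],0.78],[[0,0,0],[0.001,-0.0005,0.0012],0],[[0,0,0],[0.001,-0.0005,0.0012],0],[[0,0,0],[0.001,-0.0005,0.0012],0],[[0,0,0],[0.001,-0.0005,0.0012],0],[[0,0,0],[0.001,-0.0005,0.0012],0],[[0,0,0],[0.001,-0.0005,0.0012],0]]' 20; python3 -c "
from h import *
go(.4325,-.1808,.15,72)"
```

```text
clock: 28.45
tool_pos: [0.5049, 0.1348, 0.011]
eef_rot: [-0.588, 0.809, -0.0, 0.0]
contact_force: [-0.0, 0.2, 3.7]
opening: 0.557
turn [-0.0, 0.0, 0.001] shift [0.3225, -0.0284, -0.139] q7 -2.07 clock 28.45
```

```bash
python3 -m pendant '[[[0,0,0],[0,0,-0.02],0],[[0,0,0],[0,0,-0.06],0],[[0,0,0],[0,0,-0.1],0],[[0,0,0],[0.03,-0.003,-0.13],0],[[0,0,0],[0.07,-0.006,-0.139],0],[[0,0,0],[0.11,-0.01,-0.139],0],[[0,0,0],[0.15,-0.013,-0.139],0],[[0,0,0],[0.19,-0.017,-0.139],0],[[0,0,0],[0.23,-0.02,-0.139],0],[[0,0,0],[0.26,-0.023,-0.139],0]]'; python3 -m pendant '[[[0,0,0],[0.03,-0.003,0],0],[[0,0,0],[0.05,-0.005,0],0],[[0,0,0],[0.0625,-0.0055,0],0],[[0,0,0],[0.0625,-0.0055,0.03],0],[[0,0,0],[0.0625,-0.0055,0.06],0],[[0,0,0],[0.0625,-0.0055,0.08],0],[[0,0,0],[0.0625,-0.0055,0.09],0],[[0,0,0],[0.0625,-0.0055,0.09],0],[[0,0,0],[0.0625,-0.0055,0.09],0],[[0,0,0],[0.0625,-0.0055,0.09],0]]'
python3 -c "
from h import *
go(.4322,-.1810,.0442,72)"
```

```text
clock: 29.45
tool_pos: [0.4452, -0.1223, 0.1497]
eef_rot: [-0.587, 0.809, 0.0, -0.001]
contact_force: [0.1, -0.3, -0.2]
opening: 0.561
clock: 30.45
tool_pos: [0.4332, -0.1809, 0.0608]
eef_rot: [-0.588, 0.809, -0.001, 0.001]
contact_force: [-0.6, 0.5, -0.6]
opening: 0.561
turn [-0.002, -0.0, 0.001] shift [0.0004, 0.0009, 0.0166] q7 -1.62 clock 30.45
```

```bash
python3 -m pendant '[[[0,0,0],[0.0003,0.0005,0.006],0],[[0,0,0],[0.0003,0.0005,0.011],0],[[0,0,0],[0.0003,0.0005,0.013],0],[[0,0,0],[0.0003,0.0005,0.013],0],[[0,0,0],[0.0003,0.0005,0.013],0]]'
python3 - <<'E'
from h import *
go(.4322,-.1810,.0442,72)
s=r.snapshot('scene'); c=s['image'][190:270,90:190,::-1]; cv2.imwrite('pics/f1.png',np.clip(cv2.resize(c,None,fx=6,fy=6,interpolation=2)*1.8,0,255).astype(np.uint8))
E
```

```text
clock: 30.95
tool_pos: [0.4319, -0.181, 0.0468]
eef_rot: [-0.588, 0.809, 0.0, -0.0]
contact_force: [0.1, 0.3, 0.0]
opening: 0.561
turn [0.0, -0.0, 0.001] shift [-0.0001, -0.0003, 0.0026] q7 -1.62 clock 30.95
```

View pics/f1.png

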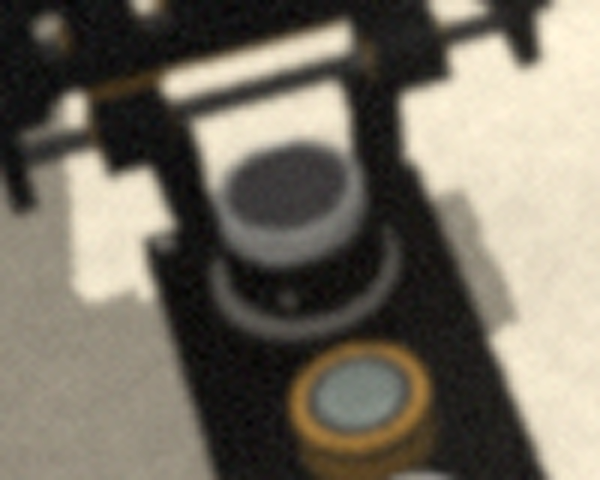

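The filter is level and centred just above the collar (scene px about 138,222). I'll set it down.

```bash
python3 -m pendant '[[[0,0,0],[0,-0.0003,0.001],0],[[0,0,0],[0,-0.0003,0.002],0],[[0,0,0],[0,-0.0003,0.0027],0],[[0,0,0],[0,-0.0003,0.0027],0]]'
```

```text
clock: 31.4
tool_pos: [0.4322, -0.1811, 0.0441]
eef_rot: [-0.588, 0.809, 0.0, -0.0]
contact_force: [0.4, -0.6, -0.5]
opening: 0.555
```

```bash
python3 -m pendant '[[[0,0,0],[0,0,0.0005],0],[[0,0,0],[0,0,0.001],0],[[0,0,0],[0,0,0.001],0]]'
```

```text
clock: 31.7
tool_pos: [0.4322, -0.1811, 0.0439]
eef_rot: [-0.588, 0.809, -0.0, 0.0]
contact_force: [-1.2, 0.5, 8.9]
opening: 0.562
```

Contact. I'll release, rise and check.

```bash
python3 -m pendant '[[[0,0,0],[0,0,0],0.75],[[0,0,0],[0,0,0],0.75],[[0,0,0],[0,0,0],0.75],[[0,0,0],[0,0,0],0.75],[[0,0,0],[0,0,-0.02],0.75],[[0,0,0],[0,0,-0.06],0.75],[[0,0,0],[0,0,-0.1],0.75],[[0,0,0],[-0.03,0,-0.14],0.75],[[0,0,0],[-0.08,0,-0.14],0.75],[[0,0,0],[-0.13,0,-0.14],0.75]]';  python3 -m pendant '[[[0,0,0],[-0.05,0,0],0.75],[[0,0,0],[-0.1,0,0],0.75],[[0,0,0],[-0.15,0,0],0.75],[[0,0,0],[-0.15,0,0],0.75],[[0,0,0],[-0.15,0,0],0.75]]'; python3 - <<'E'
from h import *
s=r.snapshot("top"); q=r.snapshot("scene")
a=[]
for n,S,(u,v),w,h in (('top',s,(325,150),80,115),('scene',q,(108,205),80,115)):
    k=5; c=S['image'][v:v+h,u:u+w,::-1]; c=np.clip(cv2.resize(c,None,fx=k,fy=k,interpolation=2)*1.8,0,255).astype(np.uint8)
    for x,y,z,rd,col in ((.4327,-.1814,.047,.025,(0,0,255)),(.4327,-.1814,.035,.028,(0,160,255)),(.594,-.2345,.071,.0155,(0,0,255)),(.5133,-.2079,.034,.022,(0,0,255)),(.594,-.2345,.011,.018,(0,160,255))):
        p=((proj(S,ring(x,y,z,rd))-[u,v]+.5)*k).astype(np.int32); cv2.polylines(c,[p],True,col,1)
    a.append(c)
cv2.imwrite('pics/g1.png',np.hstack(a)); cv2.imwrite('pics/g2.png',s['image'][:,:,::-1])
E
```

```text
clock: 32.7
tool_pos: [0.4735, -0.0569, 0.1847]
eef_rot: [-0.587, 0.81, -0.001, 0.001]
contact_force: [1.0, 1.1, -0.3]
opening: 0.75
clock: 33.2
tool_pos: [0.5182, 0.0866, 0.1828]
eef_rot: [-0.59, 0.808, 0.0, -0.0]
contact_force: [0.7, -1.2, -0.3]
opening: 0.747
```

View pics/g1.png

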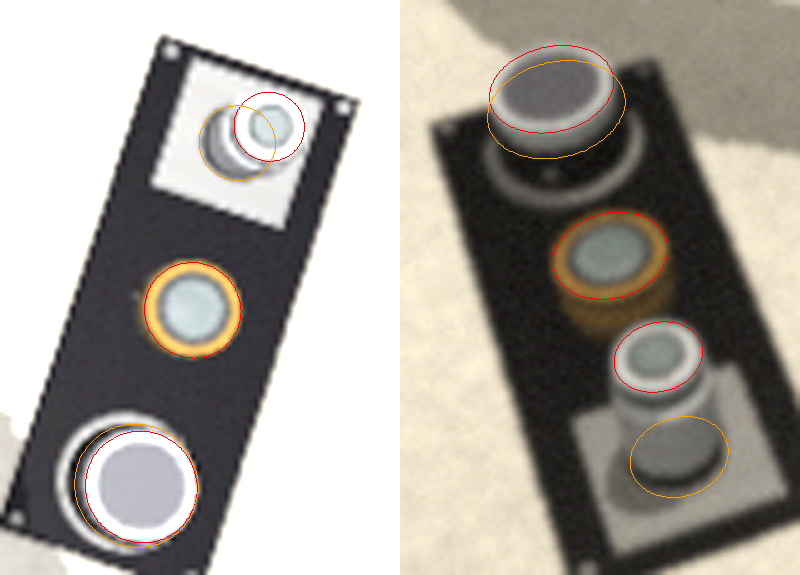

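View pics/g2.png

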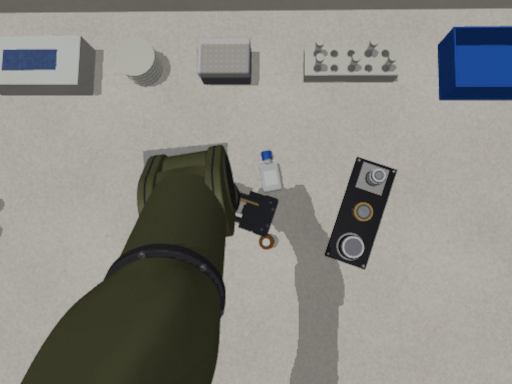

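All the parts match their target outlines in both views. The flask (270,177) and bottle (266,242) have not moved. Handing in.

```bash
python3 -c "
from plant import r
print(r.finish_job())"
```

```text
the job is handed in; nothing more can be done
None
```

All four parts are on the plate and the job is handed in; the robot clock read about 33 s. I placed them in the order asked: barrel on the square pad, collar on the round pad, cell on the white cross, filter on top of the collar. I regrasped the collar once to fix an offset of about 2 mm.

- **Placing:** In the last pictures from both cameras, the barrel, cell and filter match their target outlines to about 1 mm. The collar, checked before the filter went on, was also within about 1 mm. The cameras disagreed by no more than 1–2 mm, which is within their calibration. The barrel's base looked about 1 mm off in the scene view, and I left it.
- **Forces and gripper:** The largest force shown in any move's end reading was about 9 N, when the filter touched the collar. The gripper was open and clear of everything at hand-in.
- **Other items:** The flask and bottle had not moved. The carton was hidden by the arm in the final top view, so I did not check its position at the end; the gripper never went down next to it.

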